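# Set the shaker's speed selector by fingertip and start the run

## Task

Two Petri dishes stand ready on the bench shaker and are to be run at speed 5. With a fingertip against the side of its nose, push the black pointer knob clockwise, click by click, until it rests in the fifth position after off (off is the open ring at the left end of the dial, then seven dots that grow with the speed), and only then press the square start key beside it fully down for a moment and let it come up again. Only push: do not take the knob between the fingers, and leave the dishes on their platform and the timer and the dropper bottle beside the shaker where they are.

Things in the scene. Friction and masses are not known exactly. Their poses are not given: they have to be found in the camera images.
- shaker: bench-top orbital shaker, white case 180 x 200 x 48 mm, cannot shift. Origin: centre of its underside, on the bench; x to its rear (away from the robot at yaw 0), y to its left, z up. Front (x -86 to -4 mm): flat dark grey control deck 49 mm above the bench, knob on the left, start key on the right. Rear (x 5 to 91 mm): platform with black rubber mat, top 66 mm, lip 68.5 mm above the bench
- speed_selector (a joint): angle of the pointer knob, rad, growing clockwise from above. Spring detents hold it every 0.5236 rad (30 degrees): 0 = off, then speeds 1 to 7; speed 5 = 2.618. Stops lie just outside off and 7. It starts at off, 1 or 2. Turning takes 0.06 to 0.08 N m (about 3 N near the nose) until half way between two positions, where it snaps by itself into the next
- selector_axis (a point): middle of the knob's top face, on its axis, 25 mm above the deck (74 mm above the bench), at x -50, y +34 mm in the shaker's frame. Its x points to the nose and turns with the knob; z up. In the shaker's frame the nose points 105 degrees (counter-clockwise from +x) at off and 30 degrees less per position: -45 at speed 5. On the deck, 41 mm from the axis: ring = off, dots = speeds
- selector_nose (a point): pointed tip of the knob's nose, 31 mm from the axis, 25 mm above the deck. The knob has a hub of 25 mm diameter (36 mm skirt up to 8.5 mm above the deck) and an upright black blade 11 mm thick from 16 mm behind the axis to the nose; the blade's flat sides reach from 5 to 25 mm above the deck and to 26 mm from the axis
- start_key (a joint): travel of the start key, m: 0 = up, 0.004 = fully down; its spring needs 1.2 N to start and 4 N to hold it fully down, and brings it up again
- start_key_top (a point): middle of the top face of the start key, a square white key 26 x 26 mm in a black bezel on the right of the deck (x -56, y -66 mm in the shaker's frame); its top is 9 mm above the deck when up (58 mm above the bench) and goes down 4 mm
- dish_left: round lidded Petri dish, 58 mm diameter, 14 mm high, loose on the left half of the platform; origin at the centre of its underside
- dish_right: the like dish on the right half of the platform; origin at the centre of its underside
- timer: white lab timer lying on the bench to the right of the shaker, 66 x 62 x 16 mm; origin at the centre of its underside
- dropper: brown dropper bottle with black cap, 38 mm diameter, 87 mm high, standing on the bench to the left of the shaker; origin at the centre of its underside
Mind the look-alikes: they are no part of the job. What is shaped like the dish_left but blue or brown is not meant. Leave any brown or orange look-alike of the dish_right alone.

How it is judged:
By the outcome, as a careful person would: the job done as asked, in the order asked, and still so for the second after the job is handed in, with the robot touching nothing.
It also fails if it takes over 51 s, if anything falls off the work surface, if the arm or the gripper's body presses on something with over 40 N, if the wrist force passes 120 N, or if a joint passes its speed limit or range.

## Robot

A 6-joint arm with a two-finger parallel gripper is mounted at the origin on a cart in front of the work surface, level with it; the furniture and walls round the work are solid. World frame = base frame: x ahead of the robot, y to its left, z up, the work surface at z = 0. Lengths are in m, angles in rad, forces in N, time in s.
With the tool pointing down it reaches from about 0.325 to 0.775 m from the base axis. Payload 5.5 kg.
Tool frame: the origin (TCP) lies between the finger pads, 19 mm behind the fingertips; this is the grasp point; z points along the fingers, y is the line along which they close (so a half turn about z gives the same grasp; the last joint's range is limited). The gripper opens to 85 mm and grips with 20 to 120 N. Pads are 22 mm wide; open, the fingers measure 114 mm over their backs; the gripper's body (76 mm by 85 mm) begins 54 mm behind the grasp point. The pads swing forward as they close: fully open they stand 13 mm farther back than shut.
Start: joints at [1.083, 0.091, 1.231, -0, 1.82, -0.057], TCP at [0.251, 0.545, 0.25] pointing down, gripper open.
Joint ranges: [-2.87, 2.87], [-0.86, 2.18], [0.17, 2.46], [-1.51, 4.65], [0.06, 2.69], [-2.65, 2.65]. Speed limits (rad/s): [2.57, 2.57, 3.01, 3.14, 3.14, 3.14].

## Interface

Orientations are given as [roll, pitch, yaw] about the fixed x, y, z axes, in that order (R = Rz(yaw) Ry(pitch) Rx(roll)).
In Python, from cell import robot gives the robot as it stands.
- The arm moves only by the tool servo_tool, never from a script. Its argument "targets" is a list of rows, each a list of 7 numbers: the shift along the world's x, y, z scaled (see below), then the turn, a rotation vector about the world's x, y, z scaled (see below), then the opening, from 0 (shut) to 1 (fully open). In form: [[x, y, z, rx, ry, rz, grip], ...]. A call has 1 to 10 rows; each row shifts and turns the commanded pose from where the row before left it; what a row does not reach is not made up. The controller multiplies each number of a shift by 0.3 m and each number of a turn by 45 degrees. A row lasts 1/10 s, in which the tool goes at most 50 mm and 8.59 degrees, less where a joint would pass 70% of its speed; a pose out of reach is approached as far as the arm can. A call with a number of a shift or a turn outside -1 to 1 is refused whole. A call with a gripper value outside its range is refused whole. The fingers move at their own pace and stop on an object; the grip force is fixed at half the most. Time passes only in rows, so rows that do not move let the fingers close. It gives the time, the measured TCP pose, the force, the opening and the grip force at its end, in the units of the state.
- robot.get_state(): the state, without advancing time (a new reading comes with each control period).
- robot.snapshot(name): name is "side" or "top"; returns the picture (384x512x3 uint8, red, green, blue); there is no depth.
- robot.get_calibration(name): a dict with "fx", "fy", "cx", "cy" (pixels), "k1" (the pictures are not rectified: a ray, as slopes to the right and down, at radius r is drawn at 1 + k1 r^2 times it, then the intrinsics apply), "R" (3x3) and "t" (3): a world point X has camera coordinates R X + t. Camera axes: x right, y down, z forward; pixel columns grow to the right and rows downward; lengths in m; the calibration is good to about 2 mm. A picture is of the moment at which its call begins. get_calibration takes no time and is no camera call.
- robot.sign_off(): hands the job in; it is judged then, once.
Trained networks look in the newest picture that a camera, given by its name, has taken for a name from the list of things; names that differ only in an ending like _2 or _b are one class to them, and where a whole thing is asked for, a point or a joint stands for the part that bears it (a point fixed in the world has none). Each returns a list of dicts, best first, with "confidence" (0 to 1); they miss things now and then, are a little off and sometimes report something else, mostly with a low value. They report only what shows in the picture. A call takes as long as a camera call. They do not tell look-alikes from the thing itself.
- robot.cut_out(camera, name): "pixels" (384x512 bool, what is visible of it) and "at" ([column, row] in pixels, amid what is visible of it).
The state is a dict: "clock": time; "joint_positions": joint angles; "joint_velocities": joint speeds; "joint_torque": joint torques, N m; "eef_pos": TCP position; "tool_rot": TCP orientation; "ft_force": force on the tool from outside, world axes, zero at the start; "wrist_torque": the same for the moment, N m; "gripper_width": finger opening in m; "grip_force": force on a finger pad.
Only numpy, scipy, OpenCV 4.12 (cv2) and the standard library are available. Lean on these libraries where they do the work, as an engineer would, in place of code of your own. Each camera call takes 0.05 s, during which the arm holds its last target. There are 200 camera calls.

## Working session

There is one attempt and no reset: what is moved stays moved. The work goes in short steps, Python scripts to look and compute and a tool call to move; the robot and the scene stay as the last step left them, time stands still between calls to the robot, and variables do not carry over. Pictures are saved under pics/ and viewed, at most 10 in all, crops included, and the job is handed in when it is done.

Besides the shell and the picture viewer there is one more tool, called after "Call:" by a JSON object that holds its "method" and its "body". servo_tool: Moves the arm, as the interface text tells. Its arguments: {"type":"object","properties":{"targets":{"type":"array"}},"required":["targets"]}

```bash
mkdir -p pics; ls; cat > h.py <<'E'
import numpy as np, cv2
from cell import robot
def ray(cam,px):
    c=robot.get_calibration(cam); K=np.array([[c['fx'],0,c['cx']],[0,c['fy'],c['cy']],[0,0,1.]])
    R=np.array(c['R']);t=np.array(c['t'])
    p=np.array([(px[0]-c['cx'])/c['fx'],(px[1]-c['cy'])/c['fy']]);q=p.copy()
    for _ in range(30): q=p/(1+c['k1']*(q@q))
    return -R.T@t, R.T@np.array([q[0],q[1],1])
def onz(cam,px,z):
    o,d=ray(cam,px); return o+d*(z-o[2])/d[2]
def proj(cam,X):
    c=robot.get_calibration(cam); x=np.array(c['R'])@np.array(X)+np.array(c['t'])
    q=x[:2]/x[2]; q=q*(1+c['k1']*(q@q)); return np.array([q[0]*c['fx']+c['cx'],q[1]*c['fy']+c['cy']])
def snap(cam,fn):
    im=robot.snapshot(cam); cv2.imwrite('pics/'+fn,im[:,:,::-1]); return im
E
python3 - <<'E'
from h import *
for c in ('top','side'):
    snap(c,c+'0.png')
    for n,z in (('start_key',.058),('speed_selector',.074),('shaker',.049),('dish_left',.08),('timer',.016),('dropper',.087)):
        for r in robot.cut_out(c,n)[:3]:
            print(c,n,round(r['confidence'],2),np.round(r['at']),r['pixels'].sum(),onz(c,r['at'],z).round(4))
print(robot.get_state())
E
```

```text
pics
top start_key 0.69 [279. 207.] 240 [0.4562 0.0885 0.058 ]
top start_key 0.47 [320. 215.] 136 [ 0.4371 -0.0035  0.058 ]
top speed_selector 0.73 [277. 203.] 210 [0.4627 0.0924 0.074 ]
top shaker 0.92 [296. 192.] 5797 [0.4918 0.0488 0.049 ]
top shaker 0.51 [276. 204.] 191 [0.4646 0.0944 0.049 ]
top dish_left 0.96 [196. 166.] 461 [0.5458 0.2738 0.08  ]
top dish_left 0.8 [217. 220.] 499 [0.4265 0.2241 0.08  ]
top dish_left 0.67 [268. 160.] 550 [0.5588 0.111  0.08  ]
top timer 0.98 [359. 181.] 680 [ 0.5242 -0.1046  0.016 ]
top dropper 0.61 [230. 173.] 299 [0.5278 0.1968 0.087 ]
top dropper 0.33 [360. 184.] 727 [ 0.5033 -0.0888  0.087 ]
side start_key 0.53 [284. 157.] 74 [ 4.585e-01 -3.000e-04  5.800e-02]
side speed_selector 0.77 [282. 179.] 203 [0.4654 0.1082 0.074 ]
side shaker 0.56 [265. 184.] 4126 [0.5033 0.0964 0.049 ]
side shaker 0.27 [285. 156.] 84 [ 0.454  -0.0197  0.049 ]
side dish_left 0.76 [299. 243.] 554 [0.4363 0.308  0.08  ]
side dish_left 0.6 [230. 256.] 546 [0.559  0.3413 0.08  ]
side dish_left 0.58 [236. 176.] 394 [0.566  0.1074 0.08  ]
side timer 0.57 [267. 147.] 22 [ 0.4998 -0.1084  0.016 ]
side dropper 0.91 [245. 217.] 566 [0.5384 0.2485 0.087 ]
{'clock': 0.7, 'joint_positions': array([ 1.08329925e+00,  9.10245372e-02,  1.23065009e+00,  1.26699819e-05,
        1.81980842e+00, -5.66735460e-02]), 'joint_velocities': array([ 1.19951063e-04, -2.99460122e-06,  1.53642186e-03, -3.42298810e-04,
        5.51948256e-04,  8.98640619e-04]), 'joint_torque': array([-4.67746158e-04, -4.58329654e+01, -4.17985046e+01, -6.17296541e-05,
        8.89547209e-04, -4.70591340e-05]), 'eef_pos': array([0.25056368, 0.54519696, 0.25004863]), 'tool_rot': array([ 3.14148253e+00, -6.05066971e-06,  2.71077225e+00]), 'ft_force': array([-0.13741319, -0.11198717,  1.25046977]), 'wrist_torque': array([-0.01683554, -0.00559752, -0.01158283]), 'grip_force': 0.0, 'gripper_width': 0.0856668306584984}
```

View pics/top0.png

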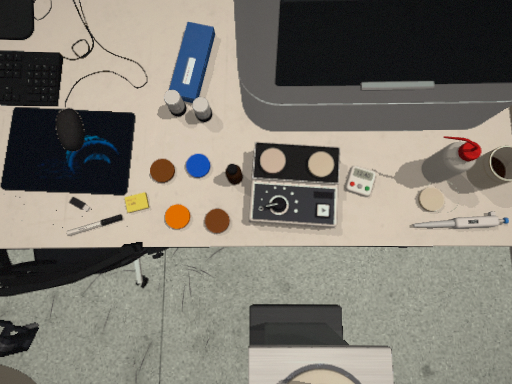

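View pics/side0.png

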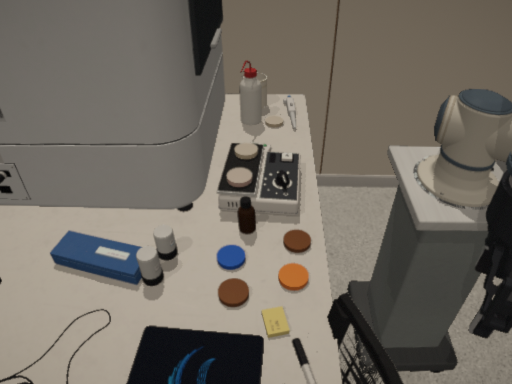

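The top view shows the shaker at about (296,187), the knob at (278,204), the key at (322,211), the dropper at (233,173) and the timer at (361,181). I'll zoom in to get the pose.

```bash
python3 - <<'E'
import cv2
a=cv2.imread('pics/top0.png')[135:235,240:350]; b=cv2.imread('pics/side0.png')[135:220,210:310]
cv2.imwrite('pics/topc.png',cv2.resize(a,None,fx=7,fy=6,interpolation=cv2.INTER_CUBIC)); 
from h import *
# outline of shaker, rectangle on case
m=[r for r in robot.cut_out('top','shaker')][0]['pixels']
pts=np.argwhere(m)[:,::-1]
P=np.array([onz('top',p,.048)[:2] for p in pts],np.float32)
print(cv2.minAreaRect(P), P.min(0),P.max(0))
E
```

```text
Traceback (most recent call last):
  File "h.py", line 10, in onz
    o,d=ray(cam,px); return o+d*(z-o[2])/d[2]
        ~~~^^^^^^^^
  File "h.py", line 4, in ray
    c=robot.get_calibration(cam); K=np.array([[c['fx'],0,c['cx']],[0,c['fy'],c['cy']],[0,0,1.]])
ValueError: time passes only in moves, steps and waits
```

View pics/topc.png

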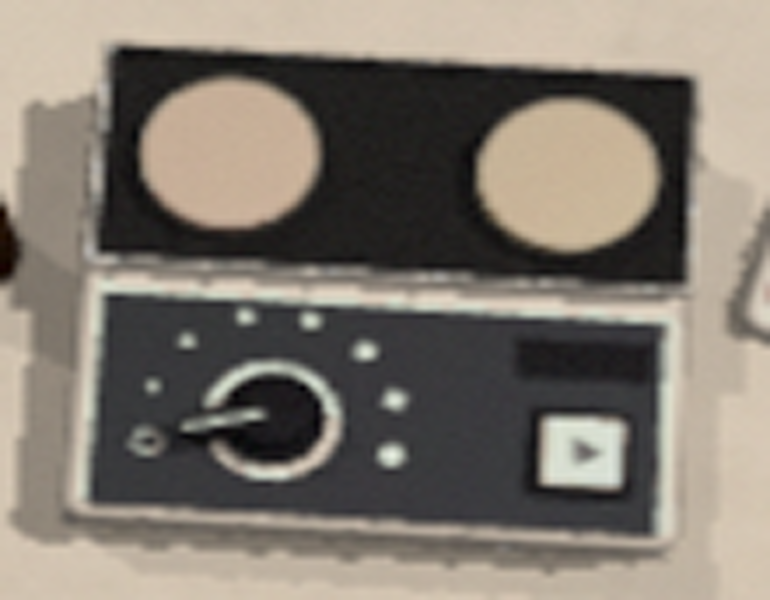

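```bash
sed -i 's/^def ray/C={n:robot.get_calibration(n) for n in ("top","side")}\ndef ray/; s/c=robot.get_calibration(cam)/c=C[cam]/' h.py; cat > fit.py <<'E'
from h import *
from scipy.optimize import least_squares
pc=[(146,440),(153,386),(188,341),(246,316),(310,320),(366,350),(396,400),(391,456),(583,453)]
px=np.array([((x+.5)/7+240-.5,(y+.5)/6+135-.5) for x,y in pc])
L=[(-.050+.041*np.cos(a),.034+.041*np.sin(a),.049) for a in np.radians(105-30*np.arange(8))]+[(-.056,-.066,.058)]
L=np.array(L)
def W(s,p):
    c,n=np.cos(s[2]),np.sin(s[2]); return np.array([s[0]+c*p[0]-n*p[1],s[1]+n*p[0]+c*p[1],p[2]])
f=lambda s:np.ravel([proj('top',W(s,p))-q for p,q in zip(L,px)])
r=least_squares(f,[.5,.05,0]);s=r.x
if __name__=='__main__':
    print(s,np.degrees(s[2]),r.fun.reshape(-1,2).round(2))
    for n,p in (('axis',(-.05,.034,.074)),('key',(-.056,-.066,.058)),('origin',(0,0,0))):
        w=W(s,p);print(n,w.round(4),proj('top',w).round(1),proj('side',w).round(1))
E
python3 fit.py
```

```text
[ 0.51022868  0.05120586 -0.07703211] -4.413614642433939 [[ 0.15  0.12]
 [-0.17 -0.08]
 [ 0.03 -0.16]
 [ 0.07  0.03]
 [ 0.17  0.02]
 [-0.08  0.14]
 [-0.18  0.07]
 [ 0.01 -0.02]
 [-0.   -0.12]]
axis [0.463 0.089 0.074] [278.7 203.1] [282.5 173.7]
key [ 0.4493 -0.0103  0.058 ] [322.9 210. ] [287.1 155.1]
origin [0.5102 0.0512 0.    ] [292.8 188.2] [262.  188.2]
```

The pose fit is good: about 0.2 px residual, yaw −4.4°, knob at off. I'll close the gripper and move above the start side of the nose.

Call:
{"method": "servo_tool", "body": {"targets": [[0.06,-0.144,0,0,0,0.157,0],[0.06,-0.144,0,0,0,0.157,0],[0.06,-0.144,0,0,0,0.157,0],[0.06,-0.144,0,0,0,0.157,0],[0.06,-0.144,0,0,0,0.157,0],[0.06,-0.144,0,0,0,0,0],[0.06,-0.144,0,0,0,0,0],[0.06,-0.144,0,0,0,0,0],[0.06,-0.144,0,0,0,0,0],[0.06,-0.144,0,0,0,0,0]]}}

```text
clock: 1.75
eef_pos: [0.4309, 0.1114, 0.2503]
tool_rot: [3.142, 0.001, -2.956]
ft_force: [0.8, 0.5, -0.3]
gripper_width: 0.0002
grip_force: 0.0
```

Call:
{"method": "servo_tool", "body": {"targets": [[0,0,-0.15,0,0,0,0],[0,0,-0.15,0,0,0,0],[0,0,-0.15,0,0,0,0],[0,0,-0.05,0,0,0,0],[0,0,0,0,0,0,0]]}}

```text
clock: 2.25
eef_pos: [0.4292, 0.113, 0.098]
tool_rot: [-3.142, -0.005, -2.956]
ft_force: [0.8, 0.5, 1.4]
gripper_width: -0.0004
grip_force: 0.0
```

```bash
python3 - <<'E'
from fit import *
im=snap('side','s1.png'); e=robot.get_state()['eef_pos'];print(e)
tip=proj('side',e-[0,0,.019]); print('tip',tip, 'axis',proj('side',W(s,(-.05,.034,.074))))
c=im[130:220,240:340,::-1].copy(); c=cv2.resize(c,None,fx=7,fy=6.5,interpolation=cv2.INTER_CUBIC)
cv2.circle(c,(int((tip[0]-240+.5)*7),int((tip[1]-130+.5)*6.5)),4,(0,0,255),-1); cv2.imwrite('pics/s1c.png',c)
E
```

```text
[0.43055491 0.11330047 0.10057344]
tip [297.42706609 177.88023216] axis [282.4594703  173.74680724]
```

View pics/s1c.png

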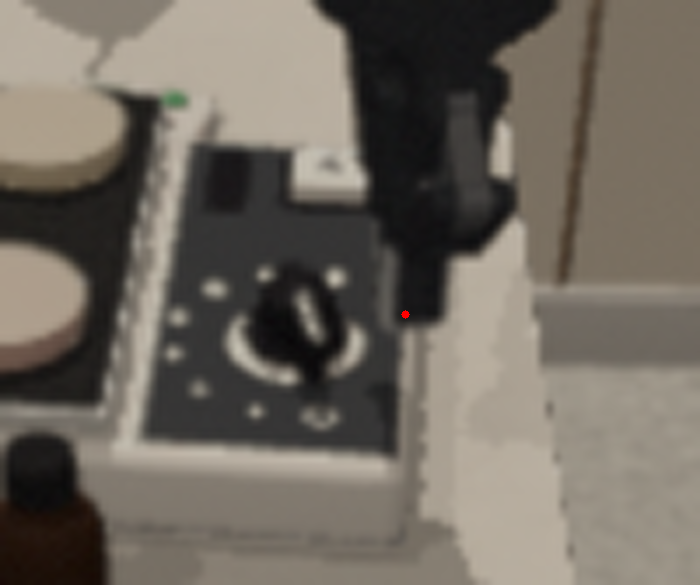

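The side view shows the fingertip at crop (415,320), which matches the 19 mm prediction, and the nose is still at the ring (320,400). Next I'll work out the rows for the arc.

```bash
python3 - <<'E'
from fit import *
e=robot.get_state()['eef_pos'];print(e)
A=W(s,(-.05,.034,.074))[:2]
def c(phi,d=.0165,r=.0285):
    a=np.radians(phi); return A+r*np.array([np.cos(a),np.sin(a)])+d*np.array([-np.sin(a),np.cos(a)])
p=c(100.6); print('approach',((p-e[:2])/.3).round(3),p)
for k in range(1,21):
    q=c(100.6-7.2*k); print(k,7.2*k,((q-p)/.3).round(3),q.round(4)); p=q
E
```

```text
[0.43055491 0.11330047 0.10057344]
approach [0.037 0.002] [0.44153241 0.11393129]
1 7.2 [0.011 0.008] [0.4448 0.1164]
2 14.4 [0.012 0.007] [0.4484 0.1185]
3 21.6 [0.013 0.005] [0.4522 0.1201]
4 28.8 [0.013 0.004] [0.4562 0.1212]
5 36.0 [0.014 0.002] [0.4603 0.1218]
6 43.2 [0.014 0.   ] [0.4644 0.1219]
7 50.4 [ 0.014 -0.001] [0.4686 0.1214]
8 57.6 [ 0.013 -0.003] [0.4726 0.1205]
9 64.8 [ 0.013 -0.005] [0.4765 0.119 ]
10 72.0 [ 0.012 -0.006] [0.4801 0.1171]
11 79.2 [ 0.011 -0.008] [0.4835 0.1147]
12 86.4 [ 0.01  -0.009] [0.4866 0.1119]
13 93.60000000000001 [ 0.009 -0.01 ] [0.4893 0.1088]
14 100.8 [ 0.008 -0.011] [0.4916 0.1054]
15 108.0 [ 0.006 -0.012] [0.4934 0.1016]
16 115.2 [ 0.005 -0.013] [0.4947 0.0977]
17 122.4 [ 0.003 -0.013] [0.4956 0.0937]
18 129.6 [ 0.001 -0.014] [0.4959 0.0896]
19 136.8 [-0.001 -0.014] [0.4957 0.0854]
20 144.0 [-0.002 -0.014] [0.495  0.0814]
```

Now I'll descend, approach, and start the arc with the first click.

Call:
{"method": "servo_tool", "body": {"targets": [[0,0,-0.03,0,0,0,0],[0,0,-0.027,0,0,0,0],[0.018,0.001,0,0,0,0,0],[0.019,0.001,0,0,0,0,0],[0,0,0,0,0,0,0]]}}

```text
clock: 2.8
eef_pos: [0.4425, 0.1139, 0.0834]
tool_rot: [-3.142, 0.001, -2.956]
ft_force: [-0.7, -0.2, -0.4]
gripper_width: -0.0001
grip_force: 0.0
```

Call:
{"method": "servo_tool", "body": {"targets": [[0.011,0.008,0,0,0,-0.16,0],[0.012,0.007,0,0,0,-0.16,0],[0,0,0,0,0,0,0]]}}

```text
clock: 3.1
eef_pos: [0.4491, 0.1184, 0.0832]
tool_rot: [3.141, 0.001, 3.075]
ft_force: [-0.0, 0.5, 0.3]
gripper_width: 0.0001
grip_force: 0.0
```

Call:
{"method": "servo_tool", "body": {"targets": [[0.013,0.005,0,0,0,-0.16,0],[0,0,0,0,0,0,0]]}}

```text
clock: 3.3
eef_pos: [0.4529, 0.1198, 0.0831]
tool_rot: [3.141, 0.001, 2.952]
ft_force: [0.5, -0.3, -0.3]
gripper_width: 0.0001
grip_force: 0.0
```

```bash
python3 - <<'E'
from fit import *
im=snap('top','t2.png'); print(robot.get_state()['eef_pos'])
c=im[165:235,240:340,::-1]; b=robot.snapshot('side')[130:200,240:340,::-1]
cv2.imwrite('pics/t2c.png',cv2.resize(np.hstack([c,b]),None,fx=4,fy=6,interpolation=cv2.INTER_CUBIC))
E
```

```text
[0.45268188 0.11977209 0.08306701]
```

View pics/t2c.png

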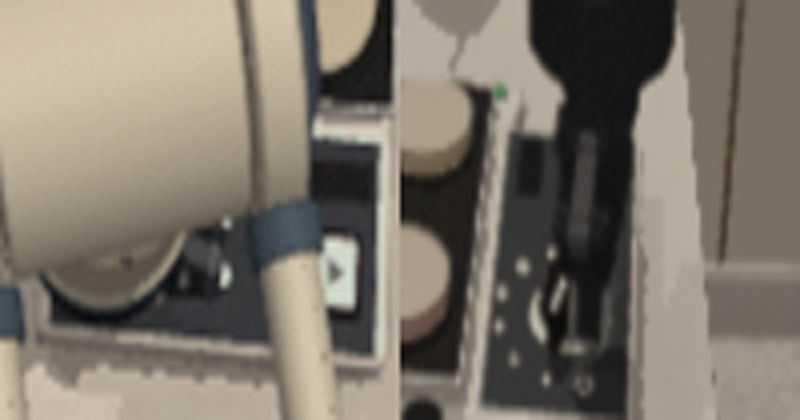

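The side view shows the white pointer line swung towards dot 1, and no force remains, so the first click looks done. Continuing in small steps and watching the force.

Call:
{"method": "servo_tool", "body": {"targets": [[0.013,0.004,0,0,0,-0.16,0],[0.014,0.002,0,0,0,-0.16,0],[0,0,0,0,0,0,0]]}}

```text
clock: 3.7
eef_pos: [0.4604, 0.1216, 0.0828]
tool_rot: [-3.141, -0.001, 2.701]
ft_force: [-1.5, 1.0, 1.7]
gripper_width: 0.0002
grip_force: 1.0
```

Call:
{"method": "servo_tool", "body": {"targets": [[0.014,0.0,0,0,0,-0.16,0],[0,0,0,0,0,0,0]]}}

```text
clock: 3.9
eef_pos: [0.4646, 0.1217, 0.0828]
tool_rot: [3.142, -0.0, 2.577]
ft_force: [-1.6, 0.8, 0.7]
gripper_width: 0.0001
grip_force: 0.6
```

Call:
{"method": "servo_tool", "body": {"targets": [[0.014,-0.001,0,0,0,-0.16,0],[0,0,0,0,0,0,0]]}}

```text
clock: 4.1
eef_pos: [0.4692, 0.1211, 0.0829]
tool_rot: [3.141, 0.001, 2.452]
ft_force: [-0.1, 0.0, -0.9]
gripper_width: 0.0001
grip_force: 0.0
```

Call:
{"method": "servo_tool", "body": {"targets": [[0.013,-0.003,0,0,0,-0.16,0],[0,0,0,0,0,0,0]]}}

```text
clock: 4.3
eef_pos: [0.473, 0.1202, 0.0829]
tool_rot: [3.141, 0.001, 2.327]
ft_force: [-0.2, -0.7, -0.0]
gripper_width: 0.0002
grip_force: 0.0
```

Call:
{"method": "servo_tool", "body": {"targets": [[0.013,-0.005,0,0,0,-0.16,0],[0,0,0,0,0,0,0]]}}

```text
clock: 4.5
eef_pos: [0.4766, 0.1189, 0.0828]
tool_rot: [-3.141, -0.0, 2.202]
ft_force: [-1.3, 1.2, 1.5]
gripper_width: -0.0001
grip_force: 0.9
```

Call:
{"method": "servo_tool", "body": {"targets": [[0.012,-0.006,0,0,0,-0.16,0],[0,0,0,0,0,0,0]]}}

```text
clock: 4.7
eef_pos: [0.4801, 0.1172, 0.0828]
tool_rot: [-3.141, -0.0, 2.076]
ft_force: [-0.8, 0.8, -0.2]
gripper_width: -0.0
grip_force: 0.9
```

```bash
python3 - <<'E'
from fit import *
im=snap('top','t3.png'); e=robot.get_state()['eef_pos'];print(e,robot.get_state()['tool_rot'])
c=im[165:235,240:340,::-1]; b=robot.snapshot('side')[130:200,240:340,::-1]
cv2.imwrite('pics/t3c.png',cv2.resize(np.hstack([c,b]),None,fx=4,fy=6,interpolation=cv2.INTER_CUBIC))
E
```

```text
[0.48009643 0.11721383 0.08285694] [-3.14140527e+00 -3.10192455e-04  2.07846357e+00]
```

View pics/t3c.png

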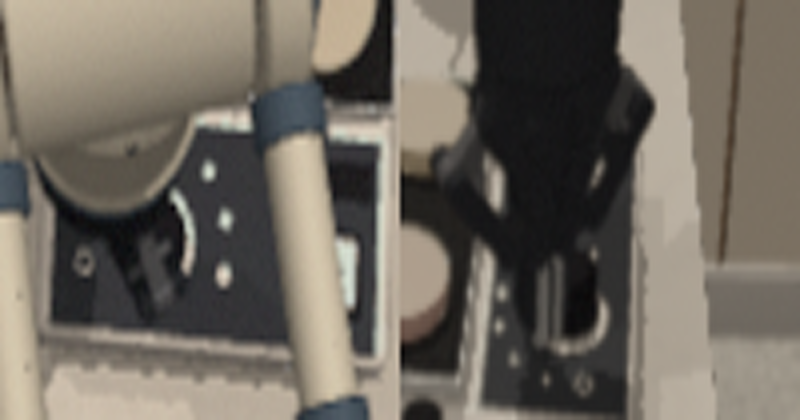

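Forces show contact, release, contact with a click near every 30°. The side view shows the fingers beside the knob and clear of the dish. Continuing.

Call:
{"method": "servo_tool", "body": {"targets": [[0.011,-0.008,0,0,0,-0.16,0],[0,0,0,0,0,0,0]]}}

```text
clock: 5.0
eef_pos: [0.4839, 0.1144, 0.0829]
tool_rot: [3.141, 0.001, 1.948]
ft_force: [-1.2, -0.3, -0.1]
gripper_width: -0.0
grip_force: 0.0
```

Call:
{"method": "servo_tool", "body": {"targets": [[0.01,-0.009,0,0,0,-0.16,0],[0,0,0,0,0,0,0]]}}

```text
clock: 5.2
eef_pos: [0.4868, 0.1116, 0.0829]
tool_rot: [3.141, 0.001, 1.823]
ft_force: [0.1, -0.3, -0.1]
gripper_width: 0.0003
grip_force: 0.0
```

Call:
{"method": "servo_tool", "body": {"targets": [[0.009,-0.01,0,0,0,-0.16,0],[0,0,0,0,0,0,0]]}}

```text
clock: 5.4
eef_pos: [0.4893, 0.109, 0.0828]
tool_rot: [-3.141, -0.0, 1.698]
ft_force: [-0.2, 1.1, 0.5]
gripper_width: 0.0
grip_force: 0.6
```

Call:
{"method": "servo_tool", "body": {"targets": [[0.008,-0.011,0,0,0,-0.16,0],[0,0,0,0,0,0,0]]}}

```text
clock: 5.6
eef_pos: [0.4916, 0.106, 0.0829]
tool_rot: [-3.141, -0.0, 1.573]
ft_force: [-0.3, 1.4, 0.3]
gripper_width: -0.0001
grip_force: 0.9
```

Call:
{"method": "servo_tool", "body": {"targets": [[0.006,-0.012,0,0,0,-0.16,0],[0,0,0,0,0,0,0]]}}

```text
clock: 5.8
eef_pos: [0.4936, 0.1018, 0.0829]
tool_rot: [3.141, 0.001, 1.448]
ft_force: [-0.2, 0.3, -0.4]
gripper_width: 0.0
grip_force: 0.0
```

Call:
{"method": "servo_tool", "body": {"targets": [[0.005,-0.013,0,0,0,-0.16,0],[0,0,0,0,0,0,0]]}}

```text
clock: 6.0
eef_pos: [0.4951, 0.0978, 0.0829]
tool_rot: [3.141, 0.001, 1.322]
ft_force: [0.5, 0.7, 0.1]
gripper_width: -0.0002
grip_force: 0.0
```

Call:
{"method": "servo_tool", "body": {"targets": [[0.003,-0.013,0,0,0,-0.16,0],[0,0,0,0,0,0,0]]}}

```text
clock: 6.2
eef_pos: [0.496, 0.0942, 0.0829]
tool_rot: [3.141, -0.0, 1.196]
ft_force: [0.3, 0.8, 0.2]
gripper_width: -0.0004
grip_force: 0.2
```

Call:
{"method": "servo_tool", "body": {"targets": [[0.001,-0.014,0,0,0,-0.16,0],[0,0,0,0,0,0,0]]}}

```text
clock: 6.4
eef_pos: [0.4964, 0.0904, 0.083]
tool_rot: [3.141, -0.001, 1.071]
ft_force: [1.5, 1.7, 0.4]
gripper_width: 0.0002
grip_force: 1.1
```

One more row should snap it into position 5.

Call:
{"method": "servo_tool", "body": {"targets": [[-0.001,-0.014,0,0,0,-0.16,0],[0,0,0,0,0,0,0]]}}

```text
clock: 6.6
eef_pos: [0.4959, 0.0857, 0.0829]
tool_rot: [3.141, 0.001, 0.945]
ft_force: [-0.2, -0.1, -0.2]
gripper_width: -0.0001
grip_force: 0.0
```

The force dropped to zero, so it snapped in. I'll go straight up, then move over the key.

Call:
{"method": "servo_tool", "body": {"targets": [[0,0,0.08,0,0,0,0],[0,0,0.15,0,0,0,0],[0,0,0.15,0,0,0,0],[-0.05,-0.107,0,0,0,0,0],[-0.05,-0.107,0,0,0,0,0],[-0.055,-0.106,0,0,0,0,0],[0,0,0,0,0,0,0],[0,0,0,0,0,0,0]]}}

```text
clock: 7.4
eef_pos: [0.4493, -0.0105, 0.197]
tool_rot: [3.141, -0.0, 0.944]
ft_force: [0.6, -0.7, 0.0]
gripper_width: 0.0002
grip_force: 0.0
```

```bash
python3 - <<'E'
from fit import *
im=snap('top','t4.png'); e=robot.get_state()['eef_pos'];print(e,(W(s,(-.056,-.066,.077))-e)/.3)
c=im[165:235,240:340,::-1]; b=robot.snapshot('side')[130:200,240:340,::-1]
cv2.imwrite('pics/t4c.png',cv2.resize(np.hstack([c,b]),None,fx=4,fy=6,interpolation=cv2.INTER_CUBIC))
E
```

```text
[ 0.44950247 -0.00995549  0.19695722] [-0.0006227  -0.00111133 -0.39985739]
```

View pics/t4c.png

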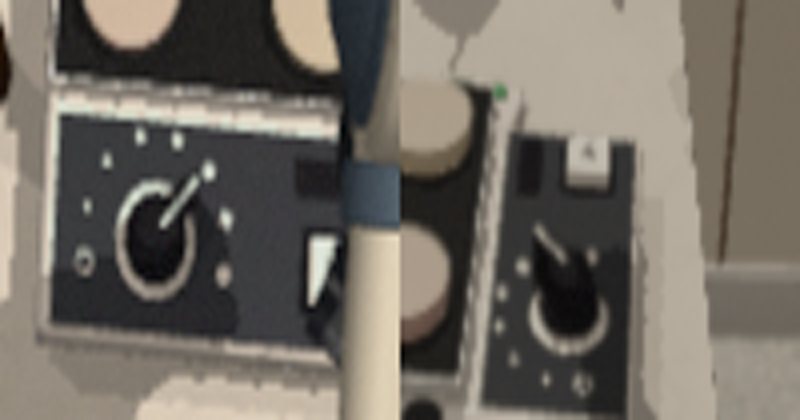

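The top view shows the pointer on the fifth dot at (210,172), so speed 5 is set. Now I'll align the tool with the key and go down to it.

Call:
{"method": "servo_tool", "body": {"targets": [[0,0,-0.11,0,0,0.176,0],[0,0,-0.11,0,0,0.176,0],[0,0,-0.1,0,0,0.176,0],[0,0,-0.06,0,0,0.172,0],[0,0,0,0,0,0,0],[0,0,-0.01,0,0,0,0],[0,0,-0.01,0,0,0,0],[0,0,0,0,0,0,0]]}}

```text
clock: 8.3
eef_pos: [0.45, -0.01, 0.0778]
tool_rot: [3.14, 0.0, 1.489]
ft_force: [-0.2, 0.4, 0.2]
gripper_width: 0.0002
grip_force: 0.0
```

Call:
{"method": "servo_tool", "body": {"targets": [[0,0,-0.005,0,0,0,0],[0,0,-0.005,0,0,0,0],[0,0,-0.003,0,0,0,0],[0,0,0,0,0,0,0]]}}

```text
clock: 8.7
eef_pos: [0.4501, -0.0101, 0.0736]
tool_rot: [3.14, -0.0, 1.489]
ft_force: [1.3, 0.3, 3.9]
gripper_width: -0.0
grip_force: 1.6
```

Call:
{"method": "servo_tool", "body": {"targets": [[0,0,-0.003,0,0,0,0],[0,0,-0.003,0,0,0,0],[0,0,0,0,0,0,0],[0,0,0,0,0,0,0]]}}

```text
clock: 9.1
eef_pos: [0.4501, -0.0101, 0.0727]
tool_rot: [3.139, -0.0, 1.489]
ft_force: [0.4, 0.9, 8.2]
gripper_width: 0.0003
grip_force: 4.3
```

8 N at full depth means the key is fully down. Lifting.

Call:
{"method": "servo_tool", "body": {"targets": [[0,0,0.02,0,0,0,0],[0,0,0.1,0,0,0,0],[0,0,0.16,0,0,0,0],[0,0,0.16,0,0,0,0],[-0.1,-0.15,0,0,0,0,0],[-0.1,-0.15,0,0,0,0,0],[0,-0.15,0,0,0,0,0],[0,0,0,0,0,0,0]]}}

```text
clock: 9.9
eef_pos: [0.3924, -0.1423, 0.2025]
tool_rot: [-3.14, 0.002, 1.483]
ft_force: [-0.4, 0.8, -0.9]
gripper_width: -0.0001
grip_force: 0.0
```

```bash
python3 - <<'E'
from fit import *
im=snap('top','t5.png')
c=im[130:235,220:380,::-1]
cv2.imwrite('pics/t5c.png',cv2.resize(c,None,fx=5,fy=5,interpolation=cv2.INTER_CUBIC))
E
```

```text
(no output)
```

View pics/t5c.png

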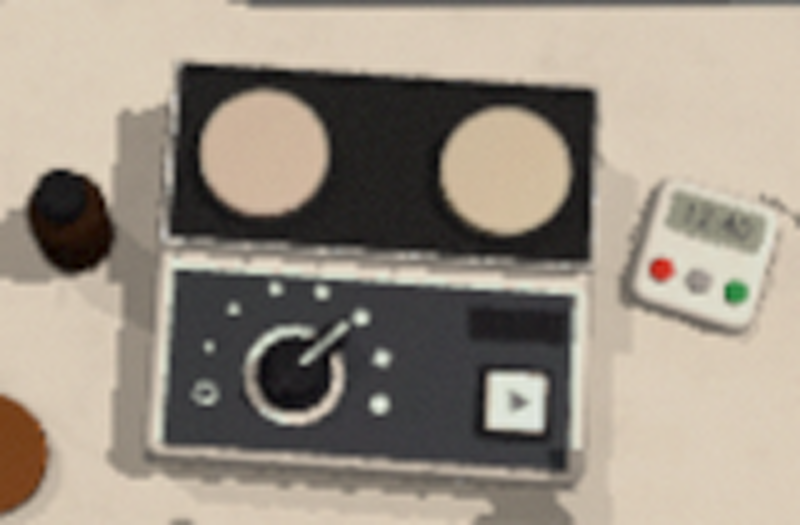

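The picture shows the pointer on the fifth dot (360,317), the key up (515,402), and the dishes, timer and bottle where they were.

```bash
python3 -c "
from cell import robot
print(robot.sign_off())"
```

```text
the job is handed in; nothing more can be done
None
```

The knob was pushed click by click to speed 5, then the start key was pressed fully down (8 N) and released; nothing else moved, and the job was handed in at about 10 s of the 51 s allowed.

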